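Lock the medicine bottles away in the sliding-top case

ROBOT

A 7-joint arm with a two-finger parallel gripper is mounted at the origin on the work surface. World frame = base frame: x ahead of the robot, y to its left, z up, the work surface at z = 0. Lengths are in m, angles in rad, forces in N, time in s.
With the tool pointing down it reaches from about 0.425 to 0.95 m from the base axis. Payload 4.7 kg.
Tool frame: the origin (TCP) lies at the very end of the fingers, on their centre line; the grasp point (between the pads) lies 19 mm behind it; z points along the fingers, y is the line along which they close (so a half turn about z gives the same grasp; the last joint's range is limited). The gripper opens to 85 mm and grips with 20 to 120 N. Pads are 22 mm wide; open, the fingers measure 114 mm over their backs; the gripper's body (76 mm by 85 mm) begins 54 mm behind the grasp point. The pads swing forward as they close: fully open they stand 13 mm farther back than shut.
Start: joints at [-1.326, 0.469, -0.049, 1.532, 0.024, 1.141, -0.082], TCP at [0.182, 0.65, 0.231] pointing down, gripper open.
Joint ranges: [-2.59, 2.59], [-0.33, 1.99], [-1.39, 1.29], [0.1, 2.45], [-1.04, 4.18], [0.21, 1.99], [-2.66, 2.66]. Speed limits (rad/s): [2.57, 2.57, 3.14, 3.14, 3.14, 3.14, 3.14].

INTERFACE

Orientations are given as a unit quaternion [w, x, y, z].
In Python, from rig import status, imaging, arm gives the robot as it stands.
- The arm moves only by the tool arm_command, never from a script. Its argument "commands" is a list of rows, each a list of 3 entries, a list of its own where there are three numbers: the finger opening in m, from 0 to 0.0854, then the shift along the tool's x, y, z in m, then the turn about the tool's z in degrees. In form: [[jaw, [tx, ty, tz], yaw], ...]. A call has 1 to 12 rows; each row shifts and turns the commanded pose from where the row before left it, along the tool's axes as they then stand; what a row does not reach is not made up. A row lasts 1/8 s, in which the tool goes at most 62.5 mm and 10.7 degrees, less where a joint would pass 70% of its speed; a pose out of reach is approached as far as the arm can. A call with a gripper value outside its range is refused whole. The fingers move at their own pace and stop on an object; "squeeze" is the grip in N (left out, the last holds). Time passes only in rows, so rows that do not move let the fingers close. It gives the time, the measured TCP pose, the force, the opening and the grip force at its end, in the units of the state.
- status.observe(): the state, without advancing time (a new reading comes with each control period).
- imaging.snapshot(name): name is "scene" or "top" or "wrist"; returns a dict with "image" (384x512x3 uint8, blue, green, red), "z_map" (384x512 float32, m along the optical axis (not along the pixel's ray), 0 where there is no reading), "intrinsics" (3x3 intrinsics, pixels), "rvec" (rotation vector, rad) and "tvec" (3), from world to camera coordinates, as OpenCV has them; the wrist camera has in their place "tool_from_camera" (4x4, takes a point from camera to tool coordinates, whose origin is the TCP and whose axes are the flange's). Camera axes: x right, y down, z forward; pixel columns grow to the right and rows downward; lengths in m; the calibration is good to about 2 mm. The wrist camera is an equidistant fisheye: a pixel r from the principal point sees the ray r / f radians off the axis. A picture is of the moment at which its call begins: read the wrist's pose just before it.
- arm.close_job(): hands the job in; it is judged then, once.
The state is a dict: "time_s": time; "joints": joint angles; "qd": joint speeds; "tau": joint torques, N m; "eef_pos": TCP position; "tcp_rot": TCP orientation; "ft_force": force on the tool from outside, world axes, zero at the start; "moment": the same for the moment, N m; "gripper_width": finger opening in m; "grip_force": force on a finger pad.
Only numpy, scipy, OpenCV 4.12 (cv2) and the standard library are available. Lean on these libraries where they do the work, as an engineer would, in place of code of your own. Each camera call takes 0.05 s, during which the arm holds its last target. There are 200 camera calls.

TASK

Take the square-headed key from the pine key block, unlock the white medicine case and slide its clear top fully open, then stand every amber medicine bottle that is out on the counter upright on the floor of the case. Slide the top fully shut, turn the key back to lock it, and stand the key fully down in the free slot of its block. Leave the round-headed key, the salt shaker and the egg cup where they are.

Things in the scene. Friction and masses are not known exactly. Their poses are not given: they have to be found in the camera images.
- case: white steel medicine case, fixed, 210 mm deep (x), 360 mm wide (y), 100 mm high; origin at the centre of its underside, x away from the robot, z up. A closed ledge with the lock runs along its front (x -105 to -45 mm, top 100 mm up). Behind it is the storage space: a fixed clear panel (top 92 mm up) covers its +y half, a clear sliding top (101 mm up) its -y half
- storage (a point): centre of the storage floor, 6 mm above the counter, axes parallel to the case's. The space reaches 71 mm either way along x and 175 mm either way along y from here. With the top fully open, the free mouth runs over y from -175 to -18 mm and over the whole x; the rims of the walls are 100 mm above the counter
- door (a joint): travel of the clear sliding top, m: 0 shut, 0.160 fully open; opens by sliding along the case's +y, stays where it is left, about 2 N to move. While locked a bolt really holds it (about 2 mm of play)
- door_handle (a point): top centre of the aluminium handle that stands on the sliding top: a bar 70 mm long along the case's x, 12 mm thick along the case's y and 26 mm high, its top 127 mm above the counter; it moves with the top. Its axes are parallel to the case's
- lock (a joint): angle of the lock's plug, rad: 0 locked (bolt out), 1.4 is the stop, unlocked (bolt drawn); grows clockwise seen from above. Starts at 0 to 0.08. Takes about 0.06 N m, stays where it is left, turns only with the key, which goes in and out at any angle with about 0.09 rad of play. The bolt comes out only with the sliding top fully shut
- keyway (a point): centre of the keyway's mouth on top of the lock's brass plug (28 mm square, in a round steel collar 52 mm across, 104 mm high), 106 mm above the counter, at case x -75, y +15 mm; z up, x along the slot, turning with the plug (along the case's x when the lock is at 0). Slot 17.4 by 6.4 mm, 1.5 mm chamfer, 36 mm deep
- case_key: key of the case, standing blade down in one slot of the block: black square-cornered head 36 mm wide (its x), 12 mm thick (y), 34 mm high, over a steel blade 16 (x) by 5 (y) by 28 mm long, the last 6 mm 12 by 3 mm. Origin at the middle of the shoulder where head meets blade, z up; fully in, the shoulder rests on the block or plug. 45 g. Fits either way round
- door_key: another key with a round 36 mm black head 12 mm thick and a brass blade, in the block's other slot; origin at its shoulder. Not for this job
- key_block: fixed pine block 130 mm long (x) by 50 mm wide (y) by 45 mm high with two slots in a row along its length; origin at the centre of its underside
- slot_near (a point): centre of the mouth of one slot in the block's upper face (block x -32 mm), 45 mm above the counter; the slot is 17.8 mm along the block's x by 6.8 mm along its y, 34 mm deep, chamfered 1.5 mm
- slot_far (a point): the same for the other slot (block x +32 mm)
- vial1: amber plastic medicine bottle with a white screw cap, 48 mm across (cap 49 mm) and 60 mm tall, about 80 g, low centre of mass, standing upright; origin at the centre of its underside, z up along its axis. Between two and four of the four are present
- vial2: amber plastic medicine bottle with a white screw cap, 48 mm across (cap 49 mm) and 60 mm tall, about 80 g, low centre of mass, standing upright; origin at the centre of its underside, z up along its axis. Between two and four of the four are present
- vial3: amber plastic medicine bottle with a white screw cap, 48 mm across (cap 49 mm) and 60 mm tall, about 80 g, low centre of mass, standing upright; origin at the centre of its underside, z up along its axis. Between two and four of the four are present
- vial4: amber plastic medicine bottle with a white screw cap, 48 mm across (cap 49 mm) and 60 mm tall, about 80 g, low centre of mass, standing upright; origin at the centre of its underside, z up along its axis. Between two and four of the four are present
- salt: glass salt shaker with a steel top, 48 mm across the foot and 82 mm tall; origin at the centre of its underside. Not for this job
- egg_cup: red plastic egg cup, 50 mm across and 55 mm tall; origin at the centre of its underside. Not for this job
There are look-alikes about, which are no part of the job. Leave any blue or purple look-alike of the case_key alone.

How it is judged:
On the way, in this order (a step that is already met when the one before it is completed fails the run):
1. the case's key is fully in the lock (horizontal distance between case_key and keyway below 0.005 m and z of case_key in the frame of keyway below 0.005 m and angle between case_key's own z axis and vertical below 0.15 rad), for 0.2 s.
2. the lock is turned to unlocked with the key in it (all of step 1 and value of joint lock above 1.25 rad), for 0.2 s.
3. the sliding top is open (value of joint door above 0.15 m), for 0.2 s.
4. every medicine bottle stands upright in the case, let go (x of vial1 in the frame of case between -0.04 and 0.1 m and y of vial1 in the frame of case between -0.175 and 0.175 m and z of vial1 in the frame of case between 0 and 0.02 m and angle between each of vial1, vial2, vial3, vial4's own z axis and vertical below 0.2 rad and x of vial2 in the frame of case between -0.04 and 0.1 m and y of vial2 in the frame of case between -0.175 and 0.175 m and z of vial2 in the frame of case between 0 and 0.02 m and x of vial3 in the frame of case between -0.04 and 0.1 m and y of vial3 in the frame of case between -0.175 and 0.175 m and z of vial3 in the frame of case between 0 and 0.02 m and x of vial4 in the frame of case between -0.04 and 0.1 m and y of vial4 in the frame of case between -0.175 and 0.175 m and z of vial4 in the frame of case between 0 and 0.02 m and contact force between the fingers and vial1 below 0.1 N and contact force between the fingers and vial2 below 0.1 N and contact force between the fingers and vial3 below 0.1 N and contact force between the fingers and vial4 below 0.1 N), for 0.2 s.
5. the sliding top is fully shut (value of joint door below 0.006 m), for 0.2 s.
6. the lock is turned back to locked with the key in it (all of step 1 and value of joint lock below 0.15 rad and value of joint door below 0.006 m), for 0.2 s.
At the end, for the whole second after the job is handed in: Every medicine bottle that is present stands upright (within 0.2 rad) on the floor of the case, the sliding top is shut to within 6 mm, the lock is at less than 0.15 rad, the square-headed key stands fully down (within 5 mm) in the free slot of the key block, and all is at rest and let go (x of vial1 in the frame of case between -0.04 and 0.1 m and y of vial1 in the frame of case between -0.175 and 0.175 m and z of vial1 in the frame of case between 0 and 0.02 m and angle between each of vial1, vial2, vial3, vial4's own z axis and vertical below 0.2 rad and x of vial2 in the frame of case between -0.04 and 0.1 m and y of vial2 in the frame of case between -0.175 and 0.175 m and z of vial2 in the frame of case between 0 and 0.02 m and x of vial3 in the frame of case between -0.04 and 0.1 m and y of vial3 in the frame of case between -0.175 and 0.175 m and z of vial3 in the frame of case between 0 and 0.02 m and x of vial4 in the frame of case between -0.04 and 0.1 m and y of vial4 in the frame of case between -0.175 and 0.175 m and z of vial4 in the frame of case between 0 and 0.02 m and value of joint door below 0.006 m and value of joint lock below 0.15 rad and ((horizontal distance between case_key and slot_near below 0.006 m and z of case_key in the frame of slot_near between -0.005 and 0.005 m) or (horizontal distance between case_key and slot_far below 0.006 m and z of case_key in the frame of slot_far between -0.005 and 0.005 m)) and angle between case_key's own z axis and vertical below 0.15 rad and linear speed of each of case_key, vial1, vial2, vial3, vial4 below 0.02 m/s); the robot touches nothing.
It fails at once if the salt shaker is knocked over or carried off (angle between salt's own z axis and vertical above 0.6 rad or distance of salt from where it was at the start of the episode above 0.07 m).
It fails at once if the egg cup is knocked over or carried off (angle between egg_cup's own z axis and vertical above 0.6 rad or distance of egg_cup from where it was at the start of the episode above 0.07 m).
It fails at once if the round-headed key is taken from its slot (distance of door_key from where it was at the start of the episode above 0.02 m).
Of vial1, vial2, vial3, vial4 only 2 to 4 are there at a start; the rules pass over those that are not, and their reading is None.
At some moment in a run one of vial1, vial2, vial3, vial4 may be knocked a few centimetres aside while the robot is not near it.
It also fails if it takes over 210 s, if anything falls off the work surface, if the arm or the gripper's body presses on something with over 40 N, if the wrist force passes 120 N, or if a joint passes its speed limit or range.

## Working session

There is one attempt and no reset: what is moved stays moved. The work goes in short steps, Python scripts to look and compute and a tool call to move; the robot and the scene stay as the last step left them, time stands still between calls to the robot, and variables do not carry over. Pictures are saved under pics/ and viewed, at most 14 in all, crops included, and the job is handed in when it is done.

Besides the shell and the picture viewer there is one more tool, called after ">>>" as name([rows], argument=value, ...), one row to a line, values as JSON. arm_command: Moves the arm, as the interface text tells. Its arguments: {"type":"object","properties":{"commands":{"type":"array","items":{"type":"array"}},"squeeze":{"type":"number"}},"required":["commands"]}

```bash
mkdir -p pics; ls; cat > h.py <<'E'
import numpy as np, cv2
from rig import status, imaging, arm
def snap(name):
    s=status.observe(); d=imaging.snapshot(name); d['s']=s; return d
def cast(d,uv,z):
    K=d['intrinsics'];R=cv2.Rodrigues(np.array(d['rvec'],float))[0];t=np.array(d['tvec'],float).reshape(3)
    uv=np.atleast_2d(np.array(uv,float)); r=np.c_[(uv[:,0]-K[0,2])/K[0,0],(uv[:,1]-K[1,2])/K[1,1],np.ones(len(uv))]@R
    c=-R.T@t; return c+r*((z-c[2])/r[:,2])[:,None]
def cloud(d):
    K=d['intrinsics'];R=cv2.Rodrigues(np.array(d['rvec'],float))[0];t=np.array(d['tvec'],float).reshape(3)
    z=d['z_map'];v,u=np.indices(z.shape)
    p=np.stack([(u-K[0,2])/K[0,0]*z,(v-K[1,2])/K[1,1]*z,z],-1)
    return (p-t)@R
E
python3 - <<'E'
from h import *
s=status.observe(); print(s)
for n in('top','scene'):
    d=snap(n); print(n,d['intrinsics'],d['rvec'],d['tvec']); cv2.imwrite(f'pics/{n}0.png',d['image'])
    np.savez(f'{n}0.npz',**{k:d[k] for k in('image','z_map','intrinsics','rvec','tvec')})
E
```

```text
pics
{'time_s': 0.0, 'joints': array([-1.32587667,  0.46943737, -0.04860902,  1.533718  ,  0.02409162,
        1.14099736, -0.08229774]), 'qd': array([-0.00181276, -0.00139143,  0.00161748,  0.0004824 ,  0.00040225,
        0.00121   ,  0.00021345]), 'tau': array([-6.40091730e-04, -5.10306609e+01, -4.63912042e-02, -2.37714636e+01,
        1.08387324e-02,  7.66219542e-03,  1.11214743e-05]), 'eef_pos': array([0.1823457 , 0.64928345, 0.23025402]), 'tcp_rot': array([-1.05135281e-04,  1.36460911e-01,  9.90644964e-01, -9.81756326e-04]), 'ft_force': array([ 0.26675454, -0.31499918,  0.84693412]), 'moment': array([-0.01548167,  0.03285575,  0.00623174]), 'grip_force': 0.0, 'gripper_width': 0.08569005982254524}
top [[377.29500828   0.         259.97862546]
 [  0.         377.29500828 194.12967277]
 [  0.           0.           1.        ]] [ 2.17466391 -2.12977315  0.18449078] [-0.02151397  0.5250838   1.18312406]
scene [[380.85564505   0.         253.96690276]
 [  0.         380.85564505 198.94414467]
 [  0.           0.           1.        ]] [ 1.16894827  2.40468667 -0.88326333] [ 0.30169863 -0.24925511  1.31017347]
```

View pics/top0.png

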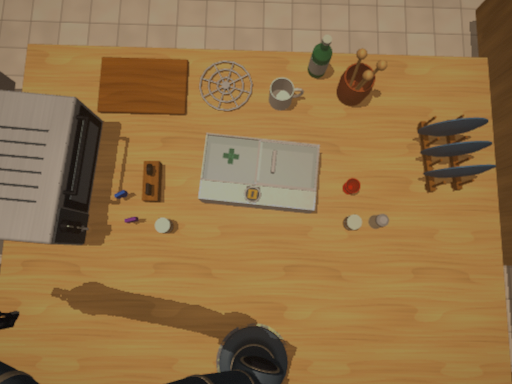

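View pics/scene0.png

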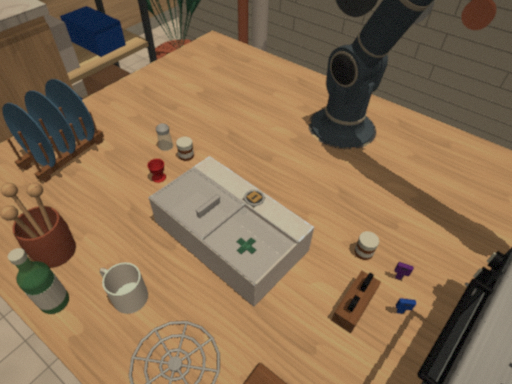

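The top view shows the case around (260,173) with the lock at (252,193) and the handle at (274,160). The pine block is at (152,181) with two black keys. White-capped bottles stand at (163,226) and (354,222), the salt shaker is at (381,221) and the egg cup is at (351,186). Blue and purple look-alikes lie at (121,195) and (131,220).

```bash
cat > m.py <<'E'
from h import *
T=dict(np.load('top0.npz')); S=dict(np.load('scene0.npz'))
def hp(d,lo,hi,box):
    P=cloud(d); m=(P[...,2]>lo)&(P[...,2]<hi)&(P[...,0]>box[0])&(P[...,0]<box[1])&(P[...,1]>box[2])&(P[...,1]<box[3])&(d['z_map']>0)
    return P[m],m
for uv,z in [((163,226),.06),((354,222),.06),((381,221),.082),((351,186),.055),((252,193),.106),((274,160),.127),((152,181),.045)]:
    print(uv,cast(T,[uv],z).round(3), cloud(T)[uv[1],uv[0]].round(3))
# vial caps & key heads from each view's depth
for n,d in(('T',T),('S',S)):
    for nm,lo,hi,b in [('vA',.05,.067,(.35,.5,.2,.4)),('vB',.05,.067,(.35,.5,-.4,-.15)),('case rim',.09,.108,(.35,.75,-.3,.35)),('block',.038,.05,(.4,.65,.2,.45)),('keys',.058,.1,(.45,.65,.2,.45)),('handle',.118,.135,(.4,.75,-.2,.2))]:
        p,m=hp(d,lo,hi,b)
        if len(p)<4: print(n,nm,len(p));continue
        r=cv2.minAreaRect(p[:,:2].astype(np.float32)*1000)
        print(n,nm,len(p),p.mean(0).round(4),'rect',np.round(r[0],1),np.round(r[1],1),round(r[2],1))
c=cv2.resize(T['image'][150:220,100:170],(560,560),interpolation=cv2.INTER_CUBIC)
r=cv2.resize(S['image'][240:340,320:420],(560,560),interpolation=cv2.INTER_CUBIC)
cv2.imwrite('pics/crop1.png',cv2.resize(np.hstack([c,r]),(800,400)))
E
python3 m.py
```

```text
(163, 226) [[0.415 0.291 0.06 ]] [0.415 0.292 0.059]
(354, 222) [[ 0.44 -0.31  0.06]] [ 0.44  -0.31   0.061]
(381, 221) [[ 0.443 -0.389  0.082]] [ 0.443 -0.389  0.08 ]
(351, 186) [[ 0.556 -0.304  0.055]] [ 0.562 -0.313  0.021]
(252, 193) [[0.518 0.015 0.106]] [0.519 0.015 0.102]
(274, 160) [[ 0.618 -0.05   0.127]] [ 0.618 -0.05   0.13 ]
(152, 181) [[0.56  0.338 0.045]] [0.56  0.339 0.043]
T vA 222 [0.4195 0.3086 0.0588] rect [417.2 336. ] [127.2  47. ] 89.2
T vB 218 [ 0.4408 -0.3114  0.0588] rect [ 443.1 -269. ] [238.7  48.8] 88.1
T case rim 6869 [ 0.5835 -0.0125  0.0981] rect [589.1  -4.6] [360.7 211.3] 85.4
T block 533 [0.5539 0.3456 0.0438] rect [503.4 370.4] [238.2 151.8] 13.5
T keys 155 [0.5499 0.365  0.071 ] rect [535.4 371.6] [ 76.4 147.9] 44.9
T handle 86 [ 0.6141 -0.0468  0.1253] rect [614.2 -46.9] [11.7 67.1] 85.4
S vA 372 [0.4237 0.3128 0.0588] rect [431.  333.5] [130.2  49.4] 72.0
S vB 216 [ 0.4466 -0.3265  0.0587] rect [ 443.2 -342.5] [ 48.9 112. ] 0.3
S case rim 9811 [0.5965 0.0057 0.0976] rect [588.5  -7.9] [363.  213.3] 85.5
S block 1178 [0.5547 0.3474 0.0444] rect [512.4 371.2] [218.8 153.2] 13.7
S keys 297 [0.5521 0.3699 0.071 ] rect [535.1 371.3] [ 77.4 154. ] 45.0
S handle 154 [ 0.6182 -0.0479  0.1246] rect [616.3 -49.2] [14.  69.8] 86.3
```

View pics/crop1.png

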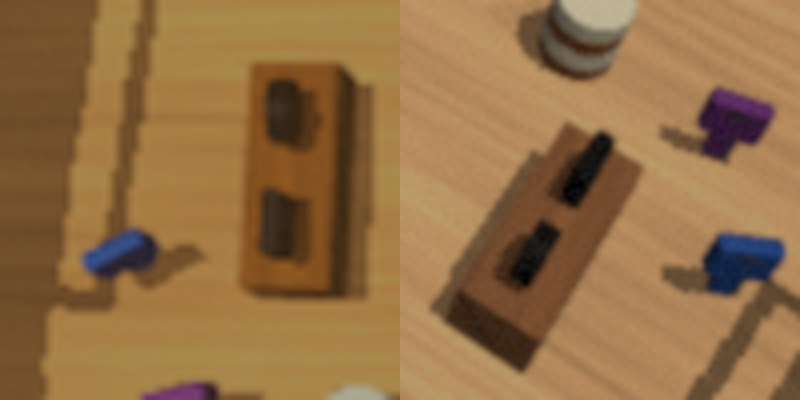

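```bash
cat > m2.py <<'E'
from h import *
T=dict(np.load('top0.npz')); S=dict(np.load('scene0.npz'))
for n,d in(('T',T),('S',S)):
    P=cloud(d); w=lambda lo,hi,b:(P[...,2]>lo)&(P[...,2]<hi)&(P[...,0]>b[0])&(P[...,0]<b[1])&(P[...,1]>b[2])&(P[...,1]<b[3])
    def rep(nm,m):
        p=P[m]; r=cv2.minAreaRect(p[:,:2].astype(np.float32)*1000); print(n,nm,len(p),p.mean(0).round(4),np.round(r[0],1),np.round(r[1],1),round(r[2],2))
    rep('block',w(.041,.048,(.48,.64,.30,.39)))
    rep('k1',w(.062,.09,(.50,.556,.30,.39))); rep('k2',w(.062,.09,(.556,.62,.30,.39)))
    rep('vA',w(.052,.066,(.38,.46,.26,.325))); rep('vB',w(.052,.066,(.38,.49,-.345,-.27)))
    rep('salt',w(.06,.09,(.38,.49,-.43,-.35))); rep('egg',w(.03,.06,(.5,.6,-.35,-.25)))
    g=cv2.cvtColor(d['image'],cv2.COLOR_BGR2HSV)
    rep('collar',w(.09,.115,(.48,.56,-.04,.06))&(g[...,1]>90)&(g[...,0]<35))
    rep('plugbright',w(.101,.112,(.48,.56,-.04,.06)))
    rep('ledge',w(.094,.104,(.44,.53,-.3,.25)))
w=imaging.snapshot('wrist'); print(w['tool_from_camera'].round(4),w['intrinsics'])
E
python3 m2.py
```

```text
T block 420 [0.5606 0.3441 0.0442] [561.9 345.9] [129.5  52.3] 0.78
T k1 59 [0.5289 0.3442 0.0751] [529.  345.4] [35.6 12.5] 0.29
T k2 55 [0.5918 0.3452 0.0745] [592.9 345.5] [12.8 34.2] 88.88
T vA 191 [0.4172 0.2962 0.0587] [417.5 296.2] [47.2 46.1] 39.0
T vB 189 [ 0.4399 -0.3083  0.0589] [ 439.9 -309.2] [45.  48.9] 0.5
T salt 140 [ 0.4462 -0.3913  0.0769] [ 447.  -393.2] [37.  38.8] 34.8
T egg 115 [ 0.5617 -0.3121  0.045 ] [ 559.6 -307.2] [45.7 47. ] 0.27
T collar 99 [0.5167 0.0149 0.1041] [516.5  15.2] [31.2 31.6] 87.16
T plugbright 271 [0.5198 0.0108 0.1032] [520.6   8.9] [71.7 98.8] 1.66
T ledge 1633 [ 0.5058 -0.0179  0.0992] [500.5   0.8] [362.   59.4] 89.91
S block 997 [0.5674 0.344  0.0446] [561.1 343.3] [132.4  50. ] 0.85
S k1 99 [0.5338 0.3432 0.0761] [530.4 343. ] [37.7 12.1] 0.06
S k2 100 [0.5993 0.3443 0.0757] [594.6 344. ] [12.1 35. ] 89.05
S vA 290 [0.4202 0.2937 0.0591] [418.1 293.7] [47.6 48.1] 33.73
S vB 162 [ 0.4434 -0.3096  0.0589] [ 441.  -311.5] [47.8 45.8] 19.54
S salt 132 [ 0.4528 -0.3908  0.0745] [ 449.6 -394. ] [33.6 37.2] 75.6
S egg 211 [ 0.5577 -0.3125  0.0452] [ 559.1 -310.2] [50.8 47.3] 38.11
S collar 116 [0.5162 0.0151 0.1047] [516.1  14.6] [29.1 33.7] 74.52
S plugbright 362 [0.522  0.0099 0.1033] [522.4  10.2] [98.5 75.5] 89.32
S ledge 1767 [ 0.507  -0.0069  0.0998] [501.7  -0.9] [363.   58.3] 89.54
[[ 4.000e-04 -9.517e-01 -3.070e-01  7.960e-02]
 [ 1.000e+00  6.000e-04 -6.000e-04  1.000e-03]
 [ 8.000e-04 -3.070e-01  9.517e-01 -1.423e-01]
 [ 0.000e+00  0.000e+00  0.000e+00  1.000e+00]] [[297.31863964   0.         259.0551749 ]
 [  0.         297.31863964 190.78504656]
 [  0.           0.           1.        ]]
```

>>> arm_command([
  [0.085,[0,0,0],-8.25],
  [0.085,[0,0,0],-8.25],
  [0.085,[-0.024,-0.05,0],0],
  [0.085,[-0.024,-0.05,0],0],
  [0.085,[-0.024,-0.05,0],0],
  [0.085,[-0.024,-0.05,0],0],
  [0.085,[-0.024,-0.05,0],0],
  [0.085,[-0.05,-0.028,0.008],0],
  [0.085,[-0.05,-0.028,0.008],0],
  [0.085,[-0.05,-0.028,0.008],0],
  [0.085,[-0.05,-0.028,0.008],0],
  [0.085,[-0.05,-0.028,0.008],0],
])

```text
time_s: 1.65
eef_pos: [0.5593, 0.2642, 0.1908]
tcp_rot: [-0.0, -0.007, 1.0, 0.0]
ft_force: [-0.8, 0.0, 0.3]
gripper_width: 0.0851
grip_force: 0.0
```

```bash
cat >> h.py <<'E'
def wr():
    d=snap('wrist'); s=d['s']; q=s['tcp_rot']
    from scipy.spatial.transform import Rotation as Ro
    R=Ro.from_quat([q[1],q[2],q[3],q[0]]).as_matrix(); M=np.eye(4);M[:3,:3]=R;M[:3,3]=s['eef_pos']
    d['M']=M@d['tool_from_camera']; return d
def wcast(d,uv,z):
    K=d['intrinsics'];uv=np.atleast_2d(np.array(uv,float));a=(uv-K[:2,2])/K[0,0];r=np.linalg.norm(a,axis=1)+1e-9
    ray=np.c_[a*(np.sin(r)/r)[:,None],np.cos(r)]@d['M'][:3,:3].T;c=d['M'][:3,3]
    return c+ray*((z-c[2])/ray[:,2])[:,None]
def wproj(d,p):
    c=(np.atleast_2d(p)-d['M'][:3,3])@d['M'][:3,:3];n=np.linalg.norm(c[:,:2],axis=1)+1e-9;t=np.arctan2(n,c[:,2])
    return d['intrinsics'][:2,2]+d['intrinsics'][0,0]*c[:,:2]*(t/n)[:,None]
def wcloud(d):
    z=d['z_map'];v,u=np.indices(z.shape);K=d['intrinsics'];a=np.stack([u-K[0,2],v-K[1,2]],-1)/K[0,0];r=np.linalg.norm(a,axis=-1)+1e-9
    p=np.concatenate([a*(np.tan(r)/r)[...,None],np.ones(z.shape+(1,))],-1)*z[...,None]
    return p@d['M'][:3,:3].T+d['M'][:3,3]
def pose():
    s=status.observe();q=s['tcp_rot']
    from scipy.spatial.transform import Rotation as Ro
    R=Ro.from_quat([q[1],q[2],q[3],q[0]]).as_matrix()
    return s,R
def go(x,y,z,psi=None):
    "shift in tool axes and turn (deg) to reach world x,y,z; turn done last"
    s,R=pose(); d=R.T@(np.array([x,y,z])-s['eef_pos']); cur=np.degrees(np.arctan2(-R[0,1],R[1,1]))
    print('t',round(s['time_s'],2),'at',s['eef_pos'].round(4),'psi',round(cur,2),'tilt',np.degrees(np.arccos(-R[2,2])).round(2),'shift mm',(d*1000).round(1),'turn',None if psi is None else round(cur-psi,2),'F',s['ft_force'].round(1),'grip',s['grip_force'],round(s['gripper_width'],4))
E
python3 - <<'E'
from h import *
go(.5295,.3442,.1,0.8)
d=wr(); print(wproj(d,[[.5295,.3442,.079],[.5935,.345,.079]]).round(1))
u,v=wproj(d,[[.56,.345,.06]])[0].astype(int); im=d['image']
cv2.imwrite('pics/w1.png',cv2.resize(im[max(0,v-70):v+70,max(0,u-70):u+70],(560,560),interpolation=cv2.INTER_CUBIC))
E
```

```text
t 1.65 at [0.5593 0.2642 0.1908] psi 0.83 tilt 0.02 shift mm [28.6 80.4 90.9] turn 0.03 F [-0.8  0.   0.3] grip 0.0 0.0851
[[347.5 157.7]
 [341.5 223.3]]
```

View pics/w1.png

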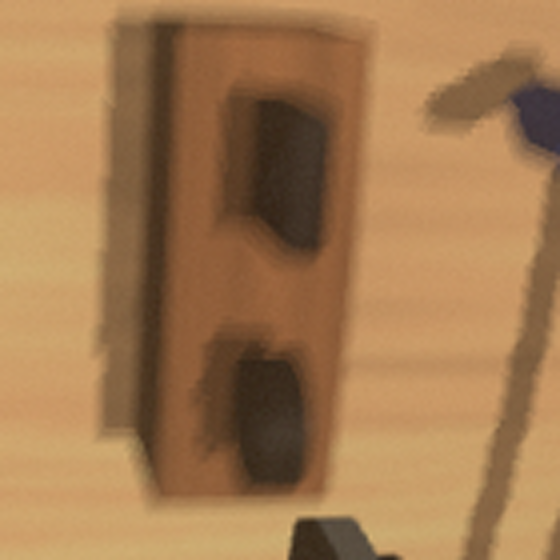

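Near slot key (wrist crop upper, square corners, world ≈ (0.530,0.344)) is the square-headed black key. The lower one in the crop, at x≈0.594, has rounded ends and is the door key. The blue and purple ones are decoys. I'll check the position with wrist depth.

```bash
python3 - <<'E'
from h import *
d=wr(); P=wcloud(d)
def w(lo,hi,b): return P[(P[...,2]>lo)&(P[...,2]<hi)&(P[...,0]>b[0])&(P[...,0]<b[1])&(P[...,1]>b[2])&(P[...,1]<b[3])]
for nm,a in(('k1',(.07,.09,(.50,.556,.30,.39))),('k2',(.07,.09,(.556,.62,.30,.39))),('block',(.04,.05,(.48,.64,.3,.39)))):
    p=w(*a); r=cv2.minAreaRect(p[:,:2].astype(np.float32)*1000); print(nm,len(p),p.mean(0).round(4),np.round(r[0],1),np.round(r[1],1),round(r[2],2))
print(status.observe()['joints'].round(2)); go(.5297,.3445,.051,.8)
E
```

```text
k1 548 [0.5281 0.344  0.0774] [528.5 345. ] [34.7 13.1] 2.64
k2 431 [0.5898 0.3454 0.077 ] [591.6 346.2] [12.8 32.4] 88.61
block 4203 [0.5554 0.3426 0.0447] [561.1 346.1] [130.2  51.5] 0.67
[-0.58  0.41  0.11  1.72 -0.04  1.01  1.12]
t 1.75 at [0.5631 0.2586 0.1899] psi 0.22 tilt 0.27 shift mm [ 33.4  86.7 138.5] turn -0.58 F [-0.8 -0.4  0.6] grip 0.0 0.0852
```

>>> arm_command([
  [0.04,[0.017,0.043,0.035],0],
  [0.04,[0.017,0.043,0.035],0],
  [0.04,[0,0,0],0],
  [0.04,[0,0,0],0],
])

```text
time_s: 2.25
eef_pos: [0.5227, 0.3505, 0.1212]
tcp_rot: [-0.0, -0.007, 1.0, -0.0]
ft_force: [0.9, -0.7, -0.5]
gripper_width: 0.04
grip_force: 0.0
```

```bash
python3 - <<'E'
from h import *
go(.5293,.3447,.053,.8)
d=wr(); P=wcloud(d)
def w(lo,hi,b): return P[(P[...,2]>lo)&(P[...,2]<hi)&(P[...,0]>b[0])&(P[...,0]<b[1])&(P[...,1]>b[2])&(P[...,1]<b[3])]
for nm,a in(('k1',(.07,.09,(.50,.556,.30,.39))),('block',(.04,.05,(.48,.64,.3,.39)))):
    p=w(*a); r=cv2.minAreaRect(p[:,:2].astype(np.float32)*1000); print(nm,len(p),p.mean(0).round(4),np.round(r[0],1),np.round(r[1],1),round(r[2],2))
go(.5293,.3447,.053,.8)
E
```

```text
t 2.25 at [0.5227 0.3505 0.1212] psi 0.83 tilt 0.04 shift mm [-6.6 -5.8 68.2] turn 0.03 F [ 0.9 -0.7 -0.5] grip 0.0 0.04
k1 864 [0.5266 0.346  0.0779] [528.5 345.7] [36.1 11.9] 0.85
block 6668 [0.5508 0.3461 0.0447] [560.9 346. ] [131.1  50.3] 1.06
t 2.3 at [0.5235 0.3499 0.1218] psi 0.75 tilt 0.06 shift mm [-5.6 -5.2 68.8] turn -0.05 F [ 0.3 -0.6  0.6] grip 0.0 0.04
```

>>> arm_command([
  [0.04,[-0.006,-0.005,0.03],0],
  [0.04,[0,0,0.02],0],
  [0.04,[0,0,0.02],0],
  [0.04,[0,0,0],0],
  [0.006,[0,0,0],0],
  [0.006,[0,0,0],0],
  [0.006,[0,0,0],0],
  [0.006,[0,0,0],0],
], squeeze=60)

```text
time_s: 3.3
eef_pos: [0.5295, 0.3458, 0.0523]
tcp_rot: [0.001, -0.007, 1.0, 0.0]
ft_force: [-0.8, -2.7, 5.5]
gripper_width: 0.0111
grip_force: 58.9
```

```bash
python3 - <<'E'
from h import *
go(.5287,.3456,.13,.8)
E
```

```text
t 3.3 at [0.5295 0.3458 0.0523] psi 0.8 tilt 0.09 shift mm [  0.7  -0.2 -77.7] turn -0.0 F [-0.8 -2.7  5.5] grip 58.94724369049072 0.0111
```

>>> arm_command([
  [0.006,[0,0,-0.015],0],
  [0.006,[0,0,-0.02],0],
  [0.006,[0,0,-0.03],0],
  [0.006,[0,0,-0.035],0],
  [0.006,[0,0,-0.025],0],
  [0.006,[0,0,0],0],
])

```text
time_s: 4.05
eef_pos: [0.5298, 0.347, 0.1799]
tcp_rot: [0.002, -0.007, 1.0, 0.002]
ft_force: [0.4, -0.8, -0.9]
gripper_width: 0.011
grip_force: 58.6
```

```bash
python3 - <<'E'
from h import *
go(.516,.0147,.175,-4.55)
d=wr(); cv2.imwrite('pics/w2.png',d['image']); P=wcloud(d); m=(P[...,2]>.12)&(P[...,2]<.2)&(abs(P[...,0]-.53)<.06)&(abs(P[...,1]-.346)<.06); v,u=np.nonzero(m); print(u.min(),u.max(),v.min(),v.max(),wproj(d,[[.529,.346,.175],[.529,.346,.14]]))
T=d['s']['eef_pos']
for dz in(.045,.04,.035,.03,.02,.01,0,-.01): # blade tip region
    p=P[m&(abs(P[...,2]-T[2]+dz)<.003)]; 
    if len(p): print(dz,len(p),((p.min(0)-T)*1e3).round(1),((p.max(0)-T)*1e3).round(1))
E
```

```text
t 4.05 at [0.5298 0.347  0.1799] psi 0.83 tilt 0.34 shift mm [  18.6 -332.1    3.5] turn 5.38 F [ 0.4 -0.8 -0.9] grip 58.56778085231781 0.011
219 299 214 256 [[255.155453   243.69163081]
 [255.62055414 218.77753735]]
0.035 5 [ -6.6  -0.2 -36.6] [ -5.6   2.4 -34.2]
0 106 [-19.2 -10.5  -3. ] [-11.    9.3   3. ]
-0.01 386 [-18.9 -18.    7. ] [-6.8 20.1 13. ]
```

View pics/w2.png

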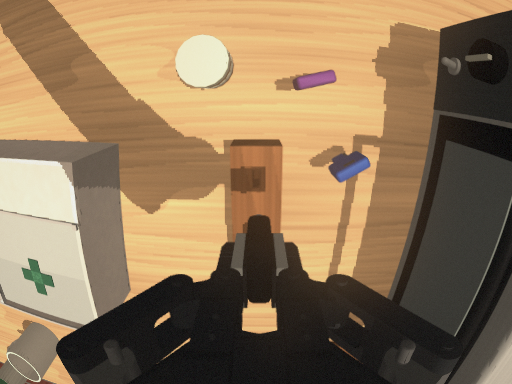

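>>> arm_command([
  [0.006,[-0.0035,-0.0554,0],0],
  [0.006,[-0.0035,-0.0554,0],0],
  [0.006,[-0.0035,-0.0554,0],0],
  [0.006,[-0.0035,-0.0554,0],0],
  [0.006,[-0.0035,-0.0554,0],0],
  [0.006,[-0.0035,-0.0554,0],0],
  [0.006,[0,0,0],5.4],
  [0.006,[0,0,0],0],
  [0.006,[0,0,0],0],
])

```text
time_s: 5.22
eef_pos: [0.554, 0.0149, 0.1756]
tcp_rot: [-0.001, 0.038, 0.999, 0.0]
ft_force: [-0.2, 0.1, -0.8]
gripper_width: 0.0111
grip_force: 58.7
```

```bash
python3 - <<'E'
from h import *
go(.516,.0147,.15,-4.55)
d=wr(); P=wcloud(d); np.savez('w3.npz',image=d['image'],z_map=d['z_map'],M=d['M'],intrinsics=d['intrinsics'])
c=wproj(d,[[.516,.0147,.106]])[0]; print(c); u,v=c.astype(int)
cv2.imwrite('pics/w3.png',cv2.resize(d['image'][max(v-60,0):v+60,u-60:u+60],(600,600),interpolation=cv2.INTER_CUBIC)); print(max(v-60,0),u-60)
g=cv2.cvtColor(d['image'],cv2.COLOR_BGR2HSV)
m=(g[...,1]>90)&(abs(P[...,0]-.516)<.03)&(abs(P[...,1]-.015)<.03)&(abs(P[...,2]-.105)<.01)
p=P[m]; r=cv2.minAreaRect(p[:,:2].astype(np.float32)*1000);print('plug',len(p),p.mean(0).round(4),r)
E
```

```text
t 5.22 at [0.554  0.0149 0.1756] psi -4.4 tilt 0.09 shift mm [37.8 -3.1 25.7] turn 0.15 F [-0.2  0.1 -0.8] grip 58.73794376850128 0.0111
[253.29206544 155.67908904]
95 193
plug 1365 [0.515  0.0159 0.1053] ((515.79541015625, 15.799070358276367), (29.3729190826416, 29.851482391357422), 82.1480484008789)
```

View pics/w3.png

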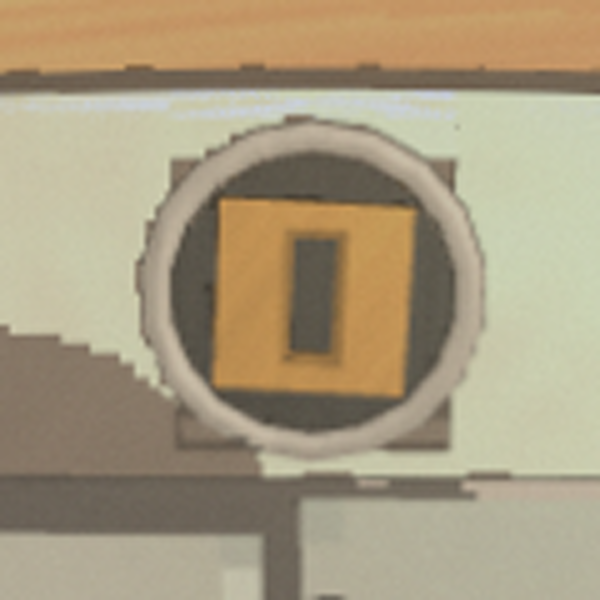

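The crop shows the brass plug with corners at about (220,199), (415,209), (405,397) and (213,387), and the keyway at its centre, about (315,296).

```bash
python3 - <<'E'
from h import *
d=dict(np.load('w3.npz'))
q=np.array([(220,199),(415,209),(405,397),(213,387)],float)/5-.4+[193,95]
p=wcast(d,q,.106); print(p.round(4),p.mean(0).round(4))
e=[p[0]-p[3],p[1]-p[2],p[0]-p[1],p[3]-p[2]]; print([round(np.linalg.norm(x)*1e3,1) for x in e])
# plug x dir: image up edges -> which world dir
print([np.degrees(np.arctan2(x[1],x[0])).round(2) for x in e])
s=wcast(d,np.array([(295,238),(342,240),(334,357),(286,355)])/5-.4+[193,95],.106);print(s.mean(0).round(4))
g=cv2.cvtColor(d['image'],cv2.COLOR_BGR2HSV); m=((g[...,1]>100)&(g[...,0]<30)).astype(np.uint8); m[:125]=0;m[:,:230]=0;m[180:]=0;m[:,285:]=0
c=max(cv2.findContours(m,0,2)[0],key=cv2.contourArea); w=wcast(d,c[:,0,:],.106); r=cv2.minAreaRect(w[:,:2].astype(np.float32)*1e3);print(r)
go(*p.mean(0)[:2],.150,-4.55)
E
```

```text
[[4.995e-01 4.000e-03 1.060e-01]
 [5.031e-01 3.180e-02 1.060e-01]
 [5.308e-01 2.850e-02 1.060e-01]
 [5.271e-01 4.000e-04 1.060e-01]] [0.5151 0.0162 0.106 ]
[np.float64(27.9), np.float64(27.9), np.float64(28.0), np.float64(28.3)]
[np.float64(172.53), np.float64(173.32), np.float64(-97.42), np.float64(-97.48)]
[0.515  0.0163 0.106 ]
((514.9185791015625, 15.979034423828125), (28.61651039123535, 28.61859893798828), 82.31592559814453)
t 5.28 at [0.5542 0.015  0.1758] psi -4.4 tilt 0.07 shift mm [39.  -1.8 25.8] turn 0.15 F [ 0.7  0.6 -0.6] grip 58.73804748058319 0.011
```

>>> arm_command([
  [0.006,[0.0383,-0.002,0],2.9],
  [0.006,[0,0,0.018],0],
  [0.006,[0,0,0.012],0],
  [0.006,[0,0,0],0],
  [0.006,[0,0,0],0],
  [0.006,[0,0,0],0],
])

```text
time_s: 6.02
eef_pos: [0.5168, 0.0148, 0.1467]
tcp_rot: [0.0, 0.065, 0.998, 0.0]
ft_force: [0.5, -0.0, 0.0]
gripper_width: 0.0111
grip_force: 58.7
```

```bash
python3 - <<'E'
from h import *
go(.5158,.0159,.1133,-7.3)
E
```

```text
t 6.03 at [0.5168 0.0148 0.1467] psi -7.48 tilt 0.06 shift mm [ 1.1  1.  33.4] turn -0.18 F [ 0.5 -0.   0. ] grip 58.73898804187775 0.0111
```

>>> arm_command([
  [0.006,[0.001,0.001,0.004],0],
  [0.006,[0,0,0.004],0],
  [0.006,[0,0,0.004],0],
  [0.006,[0,0,0.003],0],
  [0.006,[0,0,0],0],
])

```text
time_s: 6.65
eef_pos: [0.5151, 0.0159, 0.1309]
tcp_rot: [-0.0, 0.065, 0.998, -0.0]
ft_force: [-0.9, 1.2, -1.1]
gripper_width: 0.0112
grip_force: 58.7
```

```bash
python3 - <<'E'
from h import *
go(.5158,.0159,.1133,-7.3)
E
```

```text
t 6.65 at [0.5151 0.0159 0.1309] psi -7.49 tilt 0.04 shift mm [-0.7  0.1 17.6] turn -0.19 F [-0.9  1.2 -1.1] grip 58.738625049591064 0.0112
```

>>> arm_command([
  [0.006,[0,0,0.005],0],
  [0.006,[0,0,0.005],0],
  [0.006,[0,0,0.004],0],
  [0.006,[0,0,0.003],0],
  [0.006,[0,0,0.001],0],
  [0.006,[0,0,0],0],
  [0.006,[0,0,0],0],
])

```text
time_s: 7.52
eef_pos: [0.5155, 0.0159, 0.1133]
tcp_rot: [0.0, 0.065, 0.998, 0.0]
ft_force: [-0.5, -0.3, -0.1]
gripper_width: 0.011
grip_force: 58.9
```

```bash
python3 - <<'E'
from h import *
go(.5158,.0159,.1133,-7.3)
E
```

```text
t 7.53 at [0.5155 0.0159 0.1133] psi -7.48 tilt 0.02 shift mm [-0.3  0.   0. ] turn -0.18 F [-0.5 -0.3 -0.1] grip 58.88678848743439 0.011
```

>>> arm_command([
  [0.006,[0,0,0.001],0],
  [0.006,[0,0,0],9.5],
  [0.006,[0,0,0],9.5],
  [0.006,[0,0,0],9.5],
  [0.006,[0,0,0],9.5],
  [0.006,[0,0,0],9.5],
  [0.006,[0,0,0],9.5],
  [0.006,[0,0,0],9.5],
  [0.006,[0,0,0],9.5],
  [0.006,[0,0,0],2],
  [0.006,[0,0,0],0],
  [0.006,[0,0,0],0],
])

```text
time_s: 9.02
eef_pos: [0.5161, 0.0154, 0.1132]
tcp_rot: [0.001, 0.679, 0.734, 0.001]
ft_force: [-1.4, -1.7, 5.2]
gripper_width: 0.0111
grip_force: 59.7
```

```bash
python3 - <<'E'
from h import *
go(.5158,.0159,.1133,-84.8); print(status.observe()['moment'])
E
```

```text
t 9.03 at [0.5161 0.0154 0.1132] psi -85.49 tilt 0.1 shift mm [ 0.5 -0.3 -0.1] turn -0.69 F [-1.4 -1.7  5.2] grip 59.66344714164734 0.0111
[-0.26035062  0.20705567  0.04001436]
```

>>> arm_command([
  [0.006,[0,0,0],2],
  [0.006,[0,0,0],2],
  [0.006,[0,0,0],0],
  [0.006,[0,0,0],0],
])

```text
time_s: 9.52
eef_pos: [0.5161, 0.0154, 0.1132]
tcp_rot: [0.001, 0.704, 0.71, 0.001]
ft_force: [-1.5, -2.1, 5.5]
gripper_width: 0.0104
grip_force: 59.6
```

```bash
python3 - <<'E'
from h import *
go(.5158,.0159,.1133,-84.8); print(status.observe()['moment'])
E
```

```text
t 9.53 at [0.5161 0.0154 0.1132] psi -89.5 tilt 0.1 shift mm [ 0.5 -0.3 -0.1] turn -4.7 F [-1.5 -2.1  5.5] grip 59.62646842002869 0.0104
[-0.23494707  0.16423526  0.02834942]
```

>>> arm_command([
  [0.006,[0,0,0],-1.5],
  [0.03,[0,0,0],0],
  [0.03,[0,0,0],0],
  [0.03,[0,0,-0.02],0],
  [0.04,[0,0,-0.04],0],
  [0.04,[0,0,-0.04],0],
  [0.04,[0,0,-0.01],-10.5],
  [0.04,[0,0,0],-10.5],
  [0.04,[0,0,0],-10.5],
  [0.04,[0,0,0],-10.5],
  [0.04,[0,0,0],-10.5],
  [0.04,[0,0,0],-10.5],
])

```text
time_s: 11.02
eef_pos: [0.5151, 0.016, 0.222]
tcp_rot: [-0.0, 0.213, 0.977, -0.0]
ft_force: [0.5, 0.6, 0.1]
gripper_width: 0.04
grip_force: 0.0
```

>>> arm_command([
  [0.04,[0,0,0],-10.5],
  [0.04,[0,0,0],-9.5],
  [0.04,[0,0,0],0],
  [0.04,[0,0,0],0],
])

```text
time_s: 11.52
eef_pos: [0.5152, 0.0159, 0.2221]
tcp_rot: [-0.0, 0.045, 0.999, 0.0]
ft_force: [0.3, 0.9, -1.0]
gripper_width: 0.0401
grip_force: 0.0
```

```bash
cat > look.py <<'E'
from h import *
def rect(P,lo,hi,b,nm,extra=True):
    m=(P[...,2]>lo)&(P[...,2]<hi)&(P[...,0]>b[0])&(P[...,0]<b[1])&(P[...,1]>b[2])&(P[...,1]<b[3])&extra
    p=P[m]
    if len(p)<5: print(nm,len(p)); return
    r=cv2.minAreaRect(p[:,:2].astype(np.float32)*1e3); print(nm,len(p),p.mean(0).round(4),np.round(r[0],1),np.round(r[1],1),round(r[2],1))
E
python3 - <<'E'
from look import *
d=wr(); P=wcloud(d)
rect(P,.13,.15,(.47,.56,-.03,.06),'key'); rect(P,.12,.135,(.565,.68,-.08,0),'handle')
T=snap('top');P=cloud(T); rect(P,.13,.15,(.47,.56,-.03,.06),'keyT');rect(P,.118,.135,(.565,.68,-.08,0),'handleT')
go(.615,-.048,.2,-4.55)
E
```

```text
key 706 [0.5134 0.0167 0.1383] [514.6  16.6] [12.4 36.1] 0.4
handle 16 [ 0.6435 -0.0437  0.1245] [643.9 -43.7] [ 1.6 12.3] 82.8
keyT 0
handleT 0
t 11.62 at [0.5153 0.0159 0.2222] psi -5.07 tilt 0.01 shift mm [-105.   -54.8   22.2] turn -0.52 F [-0.5  0.2  0.3] grip 0.0 0.0399
```

>>> arm_command([
  [0.04,[-0.05,-0.027,0],0],
  [0.04,[-0.05,-0.027,0],-0.5],
  [0.04,[0,0,0.04],0],
  [0.04,[0,0,0],0],
  [0.04,[0,0,0],0],
])

```text
time_s: 12.25
eef_pos: [0.6104, -0.046, 0.1831]
tcp_rot: [0.0, 0.039, 0.999, 0.0]
ft_force: [1.0, 0.6, 0.8]
gripper_width: 0.0398
grip_force: 0.0
```

```bash
python3 - <<'E'
from look import *
d=wr(); P=wcloud(d)
rect(P,.12,.135,(.565,.68,-.1,0),'handle')
go(.615,-.048,.108,-4.55)
E
```

```text
handle 1445 [ 0.6115 -0.0466  0.1261] [614.7 -46.7] [12.1 69.8] 84.9
t 12.3 at [ 0.6108 -0.0461  0.1837] psi -4.45 tilt 0.12 shift mm [-4.2 -1.7 75.7] turn 0.1 F [-0.5 -0.3  1. ] grip 0.0 0.0403
```

>>> arm_command([
  [0.04,[-0.004,-0.0005,0.035],0],
  [0.04,[0,0,0.025],0],
  [0.04,[0,0,0.015],0],
  [0.04,[0,0,0],0],
  [0.008,[0,0,0],0],
  [0.008,[0,0,0],0],
  [0.008,[0,0,0],0],
  [0.008,[0,0,0],0],
], squeeze=40)

```text
time_s: 13.3
eef_pos: [0.6151, -0.0476, 0.1088]
tcp_rot: [0.001, 0.039, 0.999, 0.0]
ft_force: [-1.2, 0.5, 6.0]
gripper_width: 0.0109
grip_force: 42.1
```

>>> arm_command([
  [0.008,[0,0.005,0],0],
  [0.008,[0,0.01,0],0],
  [0.008,[0,0.015,0],0],
  [0.008,[0,0,0],0],
  [0.008,[0,0,0],0],
])

```text
time_s: 13.92
eef_pos: [0.6177, -0.0165, 0.1088]
tcp_rot: [0.001, 0.039, 0.999, 0.001]
ft_force: [-0.4, 1.7, 6.2]
gripper_width: 0.0109
grip_force: 42.2
```

>>> arm_command([
  [0.008,[0,0.02,0],0],
  [0.008,[0,0.025,0],0],
  [0.008,[0,0.025,0],0],
  [0.008,[0,0.025,0],0],
  [0.008,[0,0.02,0],0],
  [0.008,[0,0.01,0],0],
  [0.008,[0,0.005,0],0],
  [0.008,[0,0.002,0],0],
  [0.008,[0,0,0],0],
  [0.008,[0,0,0],0],
])

```text
time_s: 15.18
eef_pos: [0.628, 0.1113, 0.1088]
tcp_rot: [0.001, 0.04, 0.999, -0.002]
ft_force: [-0.5, -7.1, 8.3]
gripper_width: 0.0108
grip_force: 42.4
```

```bash
python3 - <<'E'
from look import *
go(.615,-.048,.108,-4.55)
E
```

```text
t 15.18 at [0.628  0.1113 0.1088] psi -4.59 tilt 0.23 shift mm [   0.2 -159.9    1.3] turn -0.04 F [-0.5 -7.1  8.3] grip 42.370378375053406 0.0108
```

>>> arm_command([
  [0.04,[0,-0.001,0],0],
  [0.04,[0,0,0],0],
  [0.04,[0,0,-0.03],0],
  [0.04,[0,0,-0.05],0],
  [0.085,[0,0,-0.04],0],
  [0.085,[0,0,0],0],
])

```text
time_s: 15.92
eef_pos: [0.6287, 0.1142, 0.2309]
tcp_rot: [0.003, 0.039, 0.999, 0.001]
ft_force: [0.0, 0.1, -0.3]
gripper_width: 0.075
grip_force: 0.0
```

```bash
python3 - <<'E'
from look import *
T=snap('top');S=snap('scene')
a=T['image'];b=S['image']; cv2.imwrite('pics/ts1.png',cv2.resize(np.hstack([a,b]),(800,300)))
for n,d in(('T',T),('S',S)):
    P=cloud(d)
    rect(P,.052,.066,(.36,.49,.24,.325),n+'vA'); rect(P,.052,.066,(.36,.50,-.35,-.25),n+'vB')
    rect(P,.118,.135,(.565,.70,.06,.16),n+'handle')
go(.4175,.295,.2,90)
E
```

```text
TvA 189 [0.4174 0.2963 0.0585] [417.9 297. ] [44.4 48. ] 2.1
TvB 186 [ 0.4399 -0.3084  0.059 ] [ 439.8 -308.7] [46.2 45.8] 26.5
Thandle 0
SvA 287 [0.4198 0.2941 0.059 ] [417.7 293.2] [48.6 47.8] 62.3
SvB 163 [ 0.4434 -0.3092  0.0591] [ 441.5 -311.1] [50.3 45.5] 43.2
Shandle 173 [0.6317 0.1112 0.1251] [629.4 110.5] [12.4 69.3] 84.2
t 16.02 at [0.6263 0.1139 0.2269] psi -4.43 tilt 0.05 shift mm [222.2 164.4  27.1] turn -94.43 F [ 0.6 -0.2 -0.2] grip 0.0 0.0849
```

View pics/ts1.png

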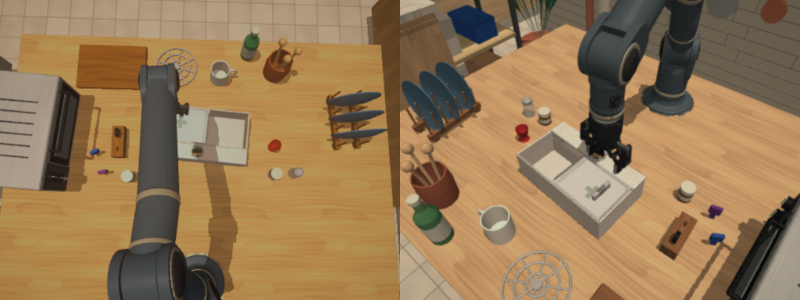

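>>> arm_command([
  [0.085,[0.03,0,0],10],
  [0.085,[0.03,0,0],10],
  [0.085,[0.03,0,0],10],
  [0.085,[0.03,0,0],10],
  [0.085,[0.03,0,0],10],
  [0.085,[0.03,0,0],10],
  [0.085,[0.03,0,0],10],
  [0.085,[0.03,0,0],10],
  [0.085,[0,0,0],10],
  [0.085,[0,0,0],0],
])

```text
time_s: 17.27
eef_pos: [0.4549, 0.2539, 0.2257]
tcp_rot: [0.0, 0.733, 0.68, -0.002]
ft_force: [0.2, -0.4, 0.1]
gripper_width: 0.0849
grip_force: 0.0
```

```bash
python3 - <<'E'
from look import *
go(.4176,.295,.12,-94.55); print(status.observe()['joints'].round(2))
E
```

```text
t 17.27 at [0.4549 0.2539 0.2257] psi -94.3 tilt 0.19 shift mm [ 38.5 -40.  105.7] turn 0.25 F [ 0.2 -0.4  0.1] grip 0.0 0.0849
[-1.09  0.24  0.6   1.93 -0.16  1.02 -0.5 ]
```

>>> arm_command([
  [0.085,[0.019,-0.02,0.04],0],
  [0.085,[0.019,-0.02,0.04],0],
  [0.085,[0,0,0.01],0],
  [0.085,[0,0,0],0],
  [0.085,[0,0,0],0],
])

```text
time_s: 17.9
eef_pos: [0.4208, 0.2942, 0.1385]
tcp_rot: [0.0, 0.735, 0.678, 0.001]
ft_force: [-0.5, -0.2, 0.8]
gripper_width: 0.085
grip_force: 0.0
```

```bash
python3 - <<'E'
from look import *
d=wr();P=wcloud(d); rect(P,.055,.066,(.37,.47,.24,.35),'vA')
go(.4176,.295,.027,-94.55)
E
```

```text
vA 2759 [0.4172 0.2979 0.0597] [417.1 297.2] [48.2 47. ] 55.5
t 17.95 at [0.4207 0.2944 0.1386] psi -94.57 tilt 0.15 shift mm [  0.2  -3.4 111.6] turn -0.02 F [0.8 0.3 0.7] grip 0.0 0.0853
```

>>> arm_command([
  [0.085,[0.002,-0.0037,0.04],0],
  [0.085,[0,0,0.04],0],
  [0.085,[0,0,0.031],0],
  [0.085,[0,0,0],0],
  [0.085,[0,0,0],0],
  [0.04,[0,0,0],0],
  [0.04,[0,0,0],0],
  [0.04,[0,0,0],0],
  [0.04,[0,0,0],0],
  [0.04,[0,0,0],0],
], squeeze=30)

```text
time_s: 19.2
eef_pos: [0.4162, 0.2977, 0.0274]
tcp_rot: [-0.0, 0.734, 0.679, 0.001]
ft_force: [-1.2, -0.6, 7.2]
gripper_width: 0.0479
grip_force: 29.9
```

```bash
python3 - <<'E'
from look import *
go(.417,.297,.18,-94.55)
E
```

```text
t 19.2 at [0.4162 0.2977 0.0274] psi -94.49 tilt 0.11 shift mm [  -0.4    1.  -152.6] turn 0.06 F [-1.2 -0.6  7.2] grip 29.91003680974245 0.0479
```

>>> arm_command([
  [0.04,[0,0,-0.03],0],
  [0.04,[0,0,-0.05],0],
  [0.04,[0,0,-0.05],0],
  [0.04,[0,0,-0.033],0],
  [0.04,[-0.0443,0.0283,0],0],
  [0.04,[-0.0443,0.0283,0],0],
  [0.04,[-0.0443,0.0283,0],0],
  [0.04,[-0.0443,0.0283,0],0],
  [0.04,[-0.0443,0.0283,0],0],
  [0.04,[-0.0443,0.0283,0],0],
  [0.04,[-0.0443,0.0283,0],0],
  [0.04,[-0.0443,0.0283,0],0],
])

```text
time_s: 20.7
eef_pos: [0.614, -0.0751, 0.1892]
tcp_rot: [-0.0, 0.734, 0.679, 0.0]
ft_force: [0.7, -0.3, -0.2]
gripper_width: 0.0477
grip_force: 31.6
```

>>> arm_command([
  [0.04,[0,0,0],0],
  [0.04,[0,0,0],0],
])

```text
time_s: 20.95
eef_pos: [0.6131, -0.0735, 0.1889]
tcp_rot: [-0.001, 0.734, 0.679, -0.0]
ft_force: [0.4, 0.8, -0.7]
gripper_width: 0.0475
grip_force: 31.6
```

```bash
python3 - <<'E'
from look import *
go(.6135,-.0727,.0345,-94.55)
d=wr();P=wcloud(d); rect(P,.093,.108,(.4,.8,-.25,.0),'case');cv2.imwrite('pics/w4.png',d['image'])
E
```

```text
t 20.95 at [ 0.6131 -0.0735  0.1889] psi -94.5 tilt 0.08 shift mm [  0.7   0.6 154.4] turn 0.05 F [ 0.4  0.8 -0.7] grip 31.613214863464236 0.0475
case 16816 [ 0.5622 -0.0492  0.1003] [582. -88.] [191.5 211.8] 85.7
```

View pics/w4.png

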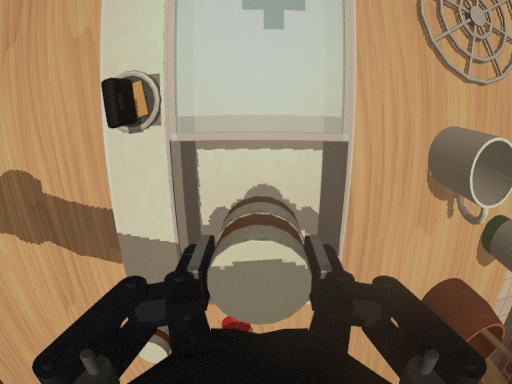

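The wrist view shows the bottle (at about 258,250) held between the fingers, centred over the open mouth (rims at columns 170 and 348), with the key in the lock at (125,103). I'll lower it now.

>>> arm_command([
  [0.04,[0.0005,0.0005,0.04],0],
  [0.04,[0,0,0.04],0],
  [0.04,[0,0,0.035],0],
  [0.04,[0,0,0.025],0],
  [0.04,[0,0,0.01],0],
  [0.04,[0,0,0.004],0],
  [0.04,[0,0,0],0],
])

```text
time_s: 21.88
eef_pos: [0.6147, -0.0731, 0.036]
tcp_rot: [0.0, 0.734, 0.679, 0.001]
ft_force: [-0.4, 0.2, 0.3]
gripper_width: 0.0472
grip_force: 31.8
```

```bash
python3 - <<'E'
from look import *
go(.6135,-.0727,.0335,-94.55)
E
```

```text
t 21.88 at [ 0.6147 -0.0731  0.036 ] psi -94.45 tilt 0.07 shift mm [ 0.3 -1.2  2.5] turn 0.1 F [-0.4  0.2  0.3] grip 31.75664504058659 0.0472
```

>>> arm_command([
  [0.04,[0,0,0.002],0],
  [0.04,[0,0,0.0005],0],
  [0.065,[0,0,0],0],
  [0.065,[0,0,0],0],
  [0.065,[0,0,0],0],
  [0.065,[0,0,-0.02],0],
  [0.065,[0,0,-0.03],0],
  [0.065,[0,0,-0.05],0],
  [0.085,[0,0,-0.06],0],
  [0.085,[0,0,0],0],
  [0.085,[0,0,0],0],
])

```text
time_s: 23.25
eef_pos: [0.614, -0.0733, 0.1936]
tcp_rot: [0.0, 0.734, 0.679, 0.001]
ft_force: [-0.9, 0.0, -0.3]
gripper_width: 0.0849
grip_force: 0.0
```

```bash
python3 - <<'E'
from look import *
go(.440,-.31,.19,-94.55); print(status.observe()['joints'].round(2))
d=wr();P=wcloud(d); rect(P,.06,.075,(.54,.69,-.14,-.02),'vA in case')
T=snap('top');S=snap('scene')
for n,d in(('T',T),('S',S)):
    P=cloud(d); rect(P,.052,.066,(.36,.50,-.35,-.25),n+'vB');rect(P,.06,.09,(.38,.5,-.44,-.35),n+'salt')
E
```

```text
t 23.25 at [ 0.614  -0.0733  0.1936] psi -94.49 tilt 0.06 shift mm [-249.5 -154.9    3.3] turn 0.06 F [-0.9  0.  -0.3] grip 0.0 0.0849
[-0.44  0.47  0.68  1.75 -0.34  1.04  0.28]
vA in case 2560 [ 0.6197 -0.0732  0.0661] [610.  -82.7] [103.7 146.9] 85.6
TvB 187 [ 0.4399 -0.3082  0.059 ] [ 439.9 -308.7] [45.  47.2] 0.3
Tsalt 142 [ 0.4463 -0.391   0.077 ] [ 447.3 -393.2] [37.4 38.7] 42.3
SvB 0
Ssalt 134 [ 0.4529 -0.3905  0.0747] [ 449.5 -393.1] [33.8 38.4] 80.2
```

>>> arm_command([
  [0.085,[-0.05,-0.031,0],0],
  [0.085,[-0.05,-0.031,0],0],
  [0.085,[-0.05,-0.031,0],0],
  [0.085,[-0.05,-0.031,0],0],
  [0.085,[-0.05,-0.031,0],0],
  [0.085,[0,0,0.05],0],
  [0.085,[0,0,0],0],
  [0.085,[0,0,0],0],
])

```text
time_s: 24.4
eef_pos: [0.4408, -0.3103, 0.1431]
tcp_rot: [-0.0, 0.734, 0.679, -0.0]
ft_force: [-0.1, -0.0, 0.9]
gripper_width: 0.0851
grip_force: 0.0
```

```bash
python3 - <<'E'
from look import *
d=wr();P=wcloud(d); rect(P,.055,.066,(.39,.49,-.36,-.26),'vB')
go(.440,-.3095,.027,-94.55)
E
```

```text
vB 2632 [ 0.4404 -0.3081  0.0597] [ 440.2 -308.9] [48.3 46.7] 88.0
t 24.45 at [ 0.4412 -0.3105  0.1437] psi -94.4 tilt 0.07 shift mm [  1.   -1.4 116.7] turn 0.15 F [ 1.8 -0.9  0.5] grip 0.0 0.0848
```

>>> arm_command([
  [0.085,[0.0015,-0.001,0.04],0],
  [0.085,[0,0,0.045],0],
  [0.085,[0,0,0.031],0],
  [0.085,[0,0,0],0],
  [0.085,[0,0,0],0],
  [0.04,[0,0,0],0],
  [0.04,[0,0,0],0],
  [0.04,[0,0,0],0],
  [0.04,[0,0,0],0],
  [0.04,[0,0,0],0],
], squeeze=30)

```text
time_s: 25.7
eef_pos: [0.4399, -0.3094, 0.0279]
tcp_rot: [0.001, 0.734, 0.679, 0.001]
ft_force: [0.6, 1.5, 5.7]
gripper_width: 0.0477
grip_force: 29.9
```

```bash
python3 - <<'E'
from look import *
# B target: case X=30,Y=-130
print(588.8+.9968*30-.0793*130,-5.5-.0793*30-.9968*130)
go(.6084,-.1375,.19,-94.55)
E
```

```text
608.395 -137.463
t 25.7 at [ 0.4399 -0.3094  0.0279] psi -94.49 tilt 0.11 shift mm [ 184.5  154.8 -161.8] turn 0.06 F [0.6 1.5 5.7] grip 29.913132282081545 0.0477
```

>>> arm_command([
  [0.04,[0,0,-0.03],0],
  [0.04,[0,0,-0.05],0],
  [0.04,[0,0,-0.05],0],
  [0.04,[0,0,-0.032],0],
  [0.04,[0.0369,0.031,0],0],
  [0.04,[0.0369,0.031,0],0],
  [0.04,[0.0369,0.031,0],0],
  [0.04,[0.0369,0.031,0],0],
  [0.04,[0.0369,0.031,0],0],
  [0.04,[0,0,0],0],
  [0.04,[0,0,0],0],
  [0.04,[0,0,0],0],
])

```text
time_s: 27.2
eef_pos: [0.6071, -0.1388, 0.189]
tcp_rot: [-0.0, 0.735, 0.678, -0.0]
ft_force: [0.4, -0.2, -0.5]
gripper_width: 0.0479
grip_force: 31.5
```

```bash
python3 - <<'E'
from look import *
go(.6084,-.1375,.0345,-94.55)
E
```

```text
t 27.2 at [ 0.6071 -0.1388  0.189 ] psi -94.64 tilt 0.02 shift mm [  1.4   1.3 154.5] turn -0.09 F [ 0.4 -0.2 -0.5] grip 31.52540990991838 0.0479
```

>>> arm_command([
  [0.04,[0.001,0.001,0.04],0],
  [0.04,[0,0,0.04],0],
  [0.04,[0,0,0.035],0],
  [0.04,[0,0,0.025],0],
  [0.04,[0,0,0.01],0],
  [0.04,[0,0,0.004],0],
  [0.04,[0,0,0.001],0],
  [0.04,[0,0,0],0],
])

```text
time_s: 28.2
eef_pos: [0.6098, -0.1365, 0.0347]
tcp_rot: [0.001, 0.734, 0.679, 0.001]
ft_force: [0.2, 0.0, -0.6]
gripper_width: 0.048
grip_force: 31.6
```

>>> arm_command([
  [0.065,[0,0,0],0],
  [0.065,[0,0,0],0],
  [0.065,[0,0,0],0],
  [0.065,[0,0,-0.02],0],
  [0.065,[0,0,-0.03],0],
  [0.065,[0,0,-0.05],0],
  [0.06,[0,0,-0.08],0],
  [0.04,[0,0,0],0],
  [0.04,[0,0,0],0],
])

```text
time_s: 29.32
eef_pos: [0.609, -0.1361, 0.197]
tcp_rot: [0.0, 0.734, 0.679, 0.001]
ft_force: [-0.2, 0.1, -1.4]
gripper_width: 0.04
grip_force: 0.0
```

```bash
python3 - <<'E'
from look import *
go(.628,.1113,.215,-4.55)
T=snap('top');S=snap('scene');w=wr()
cv2.imwrite('pics/tsw.png',np.hstack([cv2.resize(w['image'],(400,300)),cv2.resize(S['image'][100:340,100:420],(400,300))]))
for n,d in(('T',T),('S',S)):
    P=cloud(d); rect(P,.052,.07,(.36,.50,-.35,-.25),n+'any B');rect(P,.052,.07,(.36,.46,.25,.33),n+'any A')
    rect(P,.118,.135,(.565,.70,.06,.16),n+'handle')
E
```

```text
t 29.32 at [ 0.609  -0.1361  0.197 ] psi -94.49 tilt 0.06 shift mm [248.2  -0.4 -17.8] turn -89.94 F [-0.2  0.1 -1.4] grip 0.0 0.04
Tany B 0
Tany A 0
Thandle 91 [0.6281 0.112  0.1258] [627.9 112.5] [12.3 68.3] 85.3
Sany B 0
Sany A 0
Shandle 174 [0.6312 0.1112 0.1249] [629.6 110.5] [12.8 70.2] 86.2
```

View pics/tsw.png

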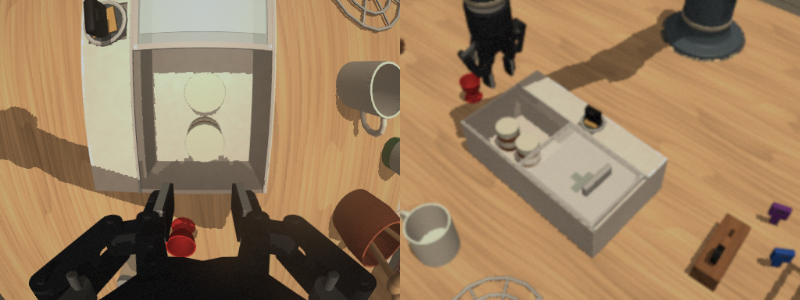

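Both bottles stand upright in the case (wrist half at (205,92) and (205,140)), and no bottles remain on the counter. Next is the door.

>>> arm_command([
  [0.04,[0.05,0,-0.02],0],
  [0.04,[0.05,0,0],0],
  [0.04,[0.05,0,0],0],
  [0.04,[0.048,0,0],-10],
  [0.04,[0,0,0],-10],
  [0.04,[0,0,0],-10],
  [0.04,[0,0,0],-10],
  [0.04,[0,0,0],-10],
  [0.04,[0,0,0],-10],
  [0.04,[0,0,0],-10],
  [0.04,[0,0,0],-10],
  [0.04,[0,0,0],-10],
])

```text
time_s: 30.98
eef_pos: [0.624, 0.0609, 0.2147]
tcp_rot: [-0.001, 0.036, 0.999, -0.0]
ft_force: [-0.0, -0.5, -0.3]
gripper_width: 0.0401
grip_force: 0.0
```

```bash
python3 - <<'E'
from look import *
go(.628,.1113,.180,-4.55)
E
```

```text
t 30.98 at [0.624  0.0609 0.2147] psi -4.17 tilt 0.17 shift mm [-0.4 50.5 34.7] turn 0.38 F [-0.  -0.5 -0.3] grip 0.0 0.0401
```

>>> arm_command([
  [0.04,[0,0.0505,0],0.3],
  [0.04,[0,0,0.035],0],
  [0.04,[0,0,0],0],
  [0.04,[0,0,0],0],
])

```text
time_s: 31.48
eef_pos: [0.6289, 0.1103, 0.1814]
tcp_rot: [-0.0, 0.043, 0.999, -0.0]
ft_force: [0.2, 0.1, 0.3]
gripper_width: 0.0398
grip_force: 0.0
```

```bash
python3 - <<'E'
from look import *
d=wr();P=wcloud(d);rect(P,.12,.135,(.565,.70,.06,.16),'handle')
go(.628,.1115,.1088,-4.55)
E
```

```text
handle 1485 [0.6244 0.1129 0.1262] [627.4 112.7] [12.  69.7] 85.4
t 31.52 at [0.6293 0.1103 0.1821] psi -4.88 tilt 0.06 shift mm [ 1.5  1.1 73.3] turn -0.33 F [-0.3 -0.6  0. ] grip 0.0 0.0398
```

>>> arm_command([
  [0.04,[0.0015,0.0018,0.035],-0.3],
  [0.04,[0,0,0.025],0],
  [0.04,[0,0,0.013],0],
  [0.04,[0,0,0],0],
  [0.008,[0,0,0],0],
  [0.008,[0,0,0],0],
  [0.008,[0,0,0],0],
  [0.008,[0,0,0],0],
], squeeze=40)

```text
time_s: 32.52
eef_pos: [0.6282, 0.1113, 0.1098]
tcp_rot: [0.001, 0.04, 0.999, -0.001]
ft_force: [-2.3, -5.0, 6.0]
gripper_width: 0.0109
grip_force: 42.0
```

>>> arm_command([
  [0.008,[0,-0.01,0],0],
  [0.008,[0,-0.02,0],0],
  [0.008,[0,-0.025,0],0],
  [0.008,[0,-0.025,0],0],
  [0.008,[0,-0.025,0],0],
  [0.008,[0,-0.025,0],0],
  [0.008,[0,-0.015,0],0],
  [0.008,[0,-0.01,0],0],
  [0.008,[0,-0.005,0],0],
  [0.008,[0,0,0],0],
  [0.008,[0,0,0],0],
])

```text
time_s: 33.9
eef_pos: [0.6154, -0.0462, 0.1098]
tcp_rot: [0.001, 0.039, 0.999, 0.0]
ft_force: [-3.6, -1.0, 8.2]
gripper_width: 0.0113
grip_force: 42.2
```

```bash
python3 - <<'E'
from look import *
go(.6151,-.0476,.1088,-4.55)
E
```

```text
t 33.9 at [ 0.6154 -0.0462  0.1098] psi -4.5 tilt 0.12 shift mm [ 0.2 -1.4  1. ] turn 0.05 F [-3.6 -1.   8.2] grip 42.175573110580444 0.0113
```

>>> arm_command([
  [0.008,[0,-0.002,0],0],
  [0.008,[0,-0.002,0],0],
  [0.008,[0,-0.001,0],0],
  [0.008,[0,0,0],0],
])

```text
time_s: 34.4
eef_pos: [0.6153, -0.0483, 0.1098]
tcp_rot: [0.001, 0.039, 0.999, 0.002]
ft_force: [-1.6, 3.2, 7.3]
gripper_width: 0.0111
grip_force: 42.2
```

>>> arm_command([
  [0.008,[0,0.003,0],0],
  [0.04,[0,0,0],0],
  [0.04,[0,0,0],0],
  [0.04,[0,0,-0.03],0],
  [0.04,[0,0,-0.05],0],
  [0.04,[0,0,-0.03],0],
  [0.04,[0.05,0.03,0],0],
  [0.04,[0.05,0.028,0],0],
  [0.04,[0,0,0],0],
  [0.04,[0,0,0],0],
])

```text
time_s: 35.65
eef_pos: [0.5201, 0.0173, 0.2186]
tcp_rot: [0.001, 0.039, 0.999, 0.0]
ft_force: [1.1, -0.8, -0.1]
gripper_width: 0.0402
grip_force: 0.0
```

```bash
python3 - <<'E'
from look import *
d=wr();P=wcloud(d)
rect(P,.13,.15,(.47,.56,-.03,.06),'key'); rect(P,.12,.135,(.565,.70,-.1,.06),'handleW')
S=snap('scene');P=cloud(S);rect(P,.118,.135,(.565,.70,-.1,.06),'handleS');rect(P,.118,.15,(.48,.55,-.03,.06),'keyS')
go(.515,.0162,.1135,-89.6)
E
```

```text
key 743 [0.5134 0.0167 0.1383] [514.7  16.5] [12.3 35.8] 3.2
handleW 0
handleS 149 [ 0.6176 -0.0473  0.1249] [616.5 -48.6] [13.3 70.1] 85.4
keyS 126 [0.519  0.015  0.1327] [517.6  13.8] [37.8 13.1] 87.6
t 35.75 at [0.5206 0.0166 0.2184] psi -4.58 tilt 0.06 shift mm [  5.7  -0.8 104.9] turn 85.02 F [-0.2 -1.   0.4] grip 0.0 0.0396
```

>>> arm_command([
  [0.04,[0.0055,-0.0005,0.03],10.6],
  [0.04,[0,0,0],10.6],
  [0.04,[0,0,0],10.6],
  [0.04,[0,0,0],10.6],
  [0.04,[0,0,0],10.6],
  [0.04,[0,0,0],10.6],
  [0.04,[0,0,0],10.6],
  [0.04,[0,0,0],10],
  [0.04,[0,0,0],0],
  [0.04,[0,0,0],0],
])

```text
time_s: 37.0
eef_pos: [0.5144, 0.017, 0.1882]
tcp_rot: [0.0, 0.698, 0.716, -0.0]
ft_force: [0.4, -0.7, -0.1]
gripper_width: 0.0398
grip_force: 0.0
```

```bash
python3 - <<'E'
from look import *
d=wr();P=wcloud(d)
rect(P,.13,.15,(.47,.56,-.03,.06),'key')
go(.515,.0162,.1135,-89)
E
```

```text
key 842 [0.5154 0.0187 0.1389] [515.5  16.9] [12.2 35.4] 2.1
t 37.05 at [0.5143 0.0171 0.1882] psi -88.61 tilt 0.01 shift mm [-0.9  0.7 74.7] turn 0.39 F [0.1 0.4 0.4] grip 0.0 0.0402
```

>>> arm_command([
  [0.04,[-0.0008,0.0008,0.035],0],
  [0.04,[0,0,0.025],0],
  [0.04,[0,0,0.0145],0],
  [0.04,[0,0,0],0],
  [0.006,[0,0,0],0],
  [0.006,[0,0,0],0],
  [0.006,[0,0,0],0],
  [0.006,[0,0,0],0],
], squeeze=60)

```text
time_s: 38.05
eef_pos: [0.5157, 0.0167, 0.1148]
tcp_rot: [0.001, 0.699, 0.715, 0.001]
ft_force: [0.3, -0.4, 6.1]
gripper_width: 0.0107
grip_force: 58.9
```

```bash
python3 - <<'E'
from look import *
go(.515,.0162,.1135,-2); print(status.observe()['moment'])
E
```

```text
t 38.05 at [0.5157 0.0167 0.1148] psi -88.68 tilt 0.13 shift mm [-0.5 -0.7  1.3] turn -86.68 F [ 0.3 -0.4  6.1] grip 58.92242252826691 0.0107
[-0.08272782  0.19042172 -0.01744709]
```

>>> arm_command([
  [0.006,[0,0,0],-10.5],
  [0.006,[0,0,0],-10.5],
  [0.006,[0,0,0],-10.5],
  [0.006,[0,0,0],-10.5],
  [0.006,[0,0,0],-10.5],
  [0.006,[0,0,0],-10.5],
  [0.006,[0,0,0],-10.5],
  [0.006,[0,0,0],-10.5],
  [0.006,[0,0,0],-3],
  [0.006,[0,0,0],0],
  [0.006,[0,0,0],0],
  [0.006,[0,0,0],0],
])

```text
time_s: 39.55
eef_pos: [0.5143, 0.0151, 0.1148]
tcp_rot: [-0.0, 0.015, 1.0, -0.001]
ft_force: [-4.0, -2.5, 9.4]
gripper_width: 0.011
grip_force: 59.6
```

```bash
python3 - <<'E'
from look import *
go(.515,.0162,.1135,-2); print(status.observe()['moment'])
d=wr();P=wcloud(d)
rect(P,.13,.15,(.47,.56,-.03,.06),'key')
g=cv2.cvtColor(d['image'],cv2.COLOR_BGR2HSV); rect(P,.1,.11,(.48,.55,-.02,.05),'plug',(g[...,1]>100)&(g[...,0]<30))
u,v=wproj(d,[[.51,.0162,.106]])[0].astype(int);cv2.imwrite('pics/w5.png',cv2.resize(d['image'][v-60:v+60,u-60:u+60],(480,480),interpolation=cv2.INTER_CUBIC)); print(u,v)
E
```

```text
t 39.55 at [0.5143 0.0151 0.1148] psi -1.74 tilt 0.09 shift mm [-0.7  1.1  1.3] turn 0.26 F [-4.  -2.5  9.4] grip 59.57849621772766 0.011
[-0.6939278   0.79616354  0.02304542]
key 2768 [0.5087 0.0165 0.1393] [512.4  13.3] [33.7 33.6] 56.4
plug 417 [0.5042 0.017  0.1053] [505.3  17.6] [29.  12.4] 81.2
258 235
```

View pics/w5.png

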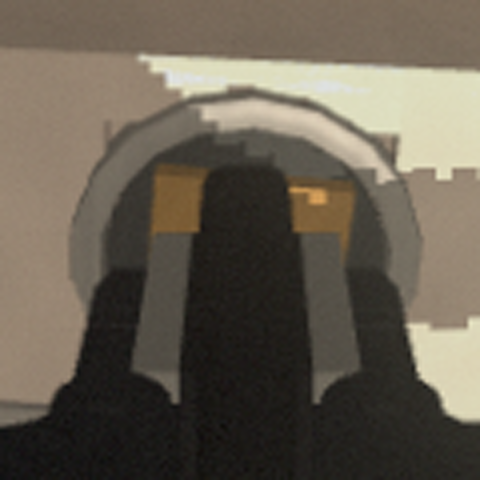

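>>> arm_command([
  [0.006,[0,0,0],-2],
  [0.006,[0,0,0],-1],
  [0.006,[0,0,0],0],
  [0.006,[0,0,0],0],
])

```text
time_s: 40.1
eef_pos: [0.5143, 0.015, 0.1148]
tcp_rot: [-0.0, -0.011, 1.0, -0.001]
ft_force: [-3.6, -2.8, 9.6]
gripper_width: 0.0112
grip_force: 59.6
```

```bash
python3 - <<'E'
from look import *
go(.515,.0162,.1135,-2); print(status.observe()['moment'])
d=wr();P=wcloud(d)
g=cv2.cvtColor(d['image'],cv2.COLOR_BGR2HSV); m=(g[...,1]>100)&(g[...,0]<30);rect(P,.1,.11,(.48,.55,-.02,.05),'plug',m)
# outer edge of the plug, robot side: front line fit
c=m&(P[...,2]>.1)&(P[...,2]<.11)&(abs(P[...,0]-.51)<.03)&(abs(P[...,1]-.016)<.02)
pts=[]
for u in range(512):
    v=np.nonzero(c[:,u])[0]
    if len(v): pts.append((u,v[0]))
w=wcast(d,pts,.106); k=np.polyfit(w[:,1],w[:,0],1); print(len(pts),'plug y-edge angle',-np.degrees(np.arctan(k[0])),np.std(w[:,0]-np.polyval(k,w[:,1])))
E
```

```text
t 40.1 at [0.5143 0.015  0.1148] psi 1.25 tilt 0.1 shift mm [-0.7  1.2  1.3] turn 3.25 F [-3.6 -2.8  9.6] grip 59.58957552909851 0.0112
[-0.77906161  0.72757927 -0.02334668]
plug 414 [0.5042 0.0164 0.1053] [505.6  16.8] [29.5 12.1] 89.7
32 plug y-edge angle -2.25767570178626 0.0018394102568628538
```

>>> arm_command([
  [0.006,[0,0,0],1],
  [0.006,[0,0,-0.01],0],
  [0.006,[0,0,-0.015],0],
  [0.006,[0,0,-0.025],0],
  [0.006,[0,0,-0.02],0],
  [0.006,[0,0,0],0],
  [0.006,[0,0,0],0],
])

```text
time_s: 41.02
eef_pos: [0.5144, 0.0172, 0.1835]
tcp_rot: [-0.0, -0.003, 1.0, 0.0]
ft_force: [-0.6, -0.5, -0.7]
gripper_width: 0.0111
grip_force: 58.8
```

```bash
python3 - <<'E'
from look import *
go(.53,.346,.18,.85)
d=wr();P=wcloud(d);T=d['s']['eef_pos']
k=(P-T)@np.eye(3)
for lo,hi in((-.045,-.035),(-.035,-.012),(.015,.03)):
    m=(k[...,2]>lo)&(k[...,2]<hi)&(abs(k[...,0])<.024)&(abs(k[...,1])<.012); p=k[m]*1e3
    if len(p)>3: print(lo,len(p),p.min(0).round(1),p.max(0).round(1),np.percentile(p,[2,98],axis=0).round(1).tolist())
g=cv2.cvtColor(d['image'],cv2.COLOR_BGR2HSV);rect(P,.1,.11,(.48,.55,-.02,.05),'plug',(g[...,1]>100)&(g[...,0]<30))
E
```

```text
t 41.02 at [0.5144 0.0172 0.1835] psi 0.35 tilt 0.05 shift mm [-17.6 328.7   3.7] turn -0.5 F [-0.6 -0.5 -0.7] grip 58.8233882188797 0.0111
-0.045 4 [ -5.5   0.4 -37.1] [ -4.8   2.4 -35.6] [[-5.5, 0.5, -37.1], [-4.9, 2.3, -35.7]]
0.015 2027 [-17.9 -12.   15. ] [18. 12. 30.] [[-17.2, -10.0, 16.0], [16.0, 10.7, 29.0]]
plug 1025 [0.5139 0.0158 0.1054] [515.6  15.9] [28.4 30.4] 85.3
```

>>> arm_command([
  [0.006,[-0.00275,0.05475,0],0],
  [0.006,[-0.00275,0.05475,0],0],
  [0.006,[-0.00275,0.05475,0],0],
  [0.006,[-0.00275,0.05475,0],0],
  [0.006,[-0.00275,0.05475,0],0],
  [0.006,[-0.00275,0.05475,0],-0.5],
  [0.006,[0,0,0.04],0],
  [0.006,[0,0,0.04],0],
  [0.006,[0,0,0.01],0],
  [0.006,[0,0,0],0],
  [0.006,[0,0,0],0],
])

```text
time_s: 42.45
eef_pos: [0.5306, 0.3458, 0.0954]
tcp_rot: [0.001, -0.007, 1.0, 0.001]
ft_force: [0.0, 0.5, -0.6]
gripper_width: 0.0105
grip_force: 58.9
```

```bash
python3 - <<'E'
from look import *
go(.5289,.3458,.0538,.85)
d=wr();P=wcloud(d);rect(P,.04,.05,(.48,.64,.3,.39),'block');rect(P,.065,.085,(.56,.62,.31,.38),'k2')
go(.5289,.3458,.0538,.85)
u,v=wproj(d,[[.529,.3457,.045]])[0].astype(int);print(u,v);cv2.imwrite('pics/w6.png',cv2.resize(d['image'][v-60:v+60,u-60:u+60],(480,480),interpolation=cv2.INTER_CUBIC))
E
```

```text
t 42.45 at [0.5306 0.3458 0.0954] psi 0.79 tilt 0.17 shift mm [ 1.7 -0.  41.6] turn -0.06 F [ 0.   0.5 -0.6] grip 58.85446608066559 0.0105
block 4813 [0.5226 0.3454 0.0446] [561. 346.] [131.1  49.9] 0.6
k2 377 [0.5916 0.3463 0.0795] [593.9 346.3] [23.4 11.6] 1.5
t 42.5 at [0.5306 0.3458 0.0956] psi 0.8 tilt 0.19 shift mm [ 1.8 -0.1 41.8] turn -0.05 F [0.2 0.8 0.3] grip 58.85761320590973 0.0107
257 211
```

View pics/w6.png

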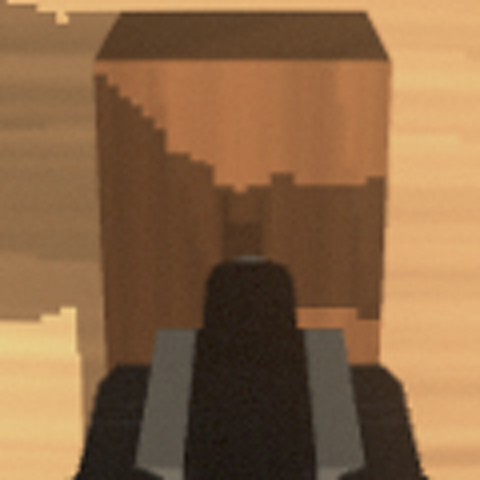

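>>> arm_command([
  [0.006,[0.0018,0,0.006],0],
  [0.006,[0,0,0.004],0],
  [0.006,[0,0,0.004],0],
  [0.006,[0,0,0.004],0],
  [0.006,[0,0,0.004],0],
  [0.006,[0,0,0],0],
  [0.006,[0,0,0],0],
])

```text
time_s: 43.38
eef_pos: [0.5278, 0.3453, 0.0718]
tcp_rot: [0.0, -0.007, 1.0, 0.0]
ft_force: [-0.7, -0.7, -0.4]
gripper_width: 0.0109
grip_force: 58.9
```

```bash
python3 - <<'E'
from look import *
go(.5289,.3458,.0538,.85)
E
```

```text
t 43.38 at [0.5278 0.3453 0.0718] psi 0.81 tilt 0.01 shift mm [-1.1  0.5 18. ] turn -0.04 F [-0.7 -0.7 -0.4] grip 58.861026763916016 0.0109
```

>>> arm_command([
  [0.006,[-0.0005,0.0003,0.005],0],
  [0.006,[0,0,0.005],0],
  [0.006,[0,0,0.004],0],
  [0.006,[0,0,0.003],0],
  [0.006,[0,0,0.001],0],
  [0.006,[0,0,0],0],
  [0.006,[0,0,0],0],
])

```text
time_s: 44.25
eef_pos: [0.5281, 0.3455, 0.0539]
tcp_rot: [-0.0, -0.007, 1.0, -0.0]
ft_force: [-1.0, -0.3, 2.2]
gripper_width: 0.0108
grip_force: 59.2
```

```bash
python3 - <<'E'
from look import *
go(.5289,.3458,.0538,.85)
E
```

```text
t 44.25 at [0.5281 0.3455 0.0539] psi 0.82 tilt 0.01 shift mm [-0.9  0.3  0.1] turn -0.03 F [-1.  -0.3  2.2] grip 59.15778994560242 0.0108
```

Seated (a slight upward force). I'll release, retreat and check.

>>> arm_command([
  [0.006,[0,0,0.0005],0],
  [0.035,[0,0,0],0],
  [0.035,[0,0,0],0],
  [0.035,[0,0,0],0],
  [0.035,[0,0,-0.02],0],
  [0.035,[0,0,-0.05],0],
  [0.035,[0.02,-0.03,-0.05],0],
  [0.035,[0.02,-0.04,0],0],
  [0.035,[0,0,0],0],
  [0.035,[0,0,0],0],
  [0.035,[0,0,0],0],
])

```text
time_s: 45.62
eef_pos: [0.4894, 0.2763, 0.1734]
tcp_rot: [0.0, -0.008, 1.0, 0.0]
ft_force: [-0.1, 0.8, -0.5]
gripper_width: 0.0347
grip_force: 0.0
```

```bash
python3 - <<'E'
from look import *
d=wr();P=wcloud(d);rect(P,.07,.09,(.50,.556,.30,.39),'k1W');rect(P,.07,.09,(.556,.62,.30,.39),'k2W')
T=snap('top');S=snap('scene')
for n,e in(('T',T),('S',S)):
    P=cloud(e);rect(P,.062,.09,(.50,.556,.30,.39),n+'k1');rect(P,.062,.09,(.556,.62,.30,.39),n+'k2');rect(P,.118,.135,(.565,.70,-.1,.06),n+'handle')
    rect(P,.05,.07,(.36,.46,.2,.33),n+'A?');rect(P,.05,.07,(.36,.50,-.35,-.25),n+'B?')
cv2.imwrite('pics/end.png',np.hstack([cv2.resize(d['image'],(400,300)),cv2.resize(T['image'][90:270,100:340],(400,300))]))
E
```

```text
k1W 500 [0.5266 0.3454 0.0773] [528.  346.4] [34.4 12.5] 2.0
k2W 0
Tk1 0
Tk2 10 [0.6046 0.3426 0.0726] [603.4 342.5] [15.3  5.8] 19.0
Thandle 88 [ 0.6141 -0.0461  0.1255] [614.4 -46.4] [11.9 67.5] 85.0
TA? 0
TB? 0
Sk1 101 [0.5339 0.344  0.076 ] [530.3 343.9] [37.2 12. ] 0.8
Sk2 98 [0.5989 0.3442 0.0758] [595.4 343.9] [12.1 35.8] 89.8
Shandle 156 [ 0.6187 -0.0473  0.1248] [616.2 -48.8] [14.3 69.2] 88.3
SA? 0
SB? 0
```

View pics/end.png

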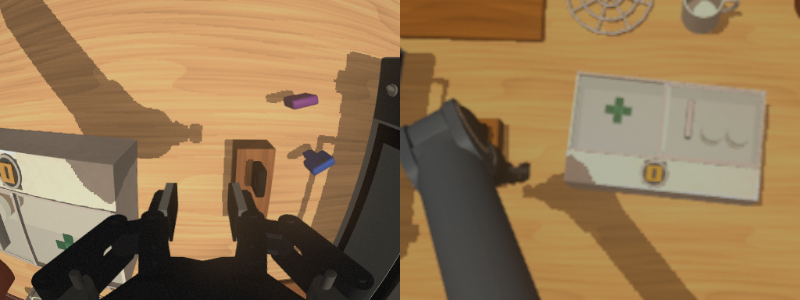

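The key is back in the near slot at its starting height, and the case is shut with both bottles inside and the keyway empty. I'm handing the job in.

```bash
python3 -c "
from rig import arm; print(arm.close_job())"
```

```text
the job is handed in; nothing more can be done
None
```

The job is handed in at about 46 s of 210 s: two bottles were out on the counter and both now stand upright in the case, the top is shut and locked, and the square-headed key is back down in its slot; the hand-in gave no verdict.

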